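# Refit the red beacon on its studded mounting plate

## Task

Put the red warning beacon back on its mounting plate: turn it until all four studs come through the holes of its flange, slide it gently down until the flange lies flush on the plate, never forcing it, and only then swing the yellow clip right round to its stop so that its tongue lies over the flange. Leave the tin, the microphone and the books where they are.

Things in the scene. Friction and masses are not known exactly. Their poses are not given: they have to be found in the camera images.
- beacon_center (a point): Red warning beacon, loose, 0.25-0.5 kg, upright on the table at the start. This point: on its axis, half-way up, 40 mm above its underside (height 80). Black square flange at the bottom; metal collar 58 mm across from 6 to 16 mm up; red lens, a plain cylinder 54 mm across from 16 to 62 mm up, then narrowing to a flat top. z up, x and y along the flange's sides.
- beacon: Same beacon, origin at the centre of the underside of its flange: 90 x 90 mm, 6 mm thick, with four through holes of 10.5 mm at (+-33, +-33) mm in x and y. Any of the four quarter turns fits. The flange is brittle: pressing it on studs, plate or clip with more than 40 N cracks it.
- mount: Mounting plate fixed to the table: dark steel disc 152 mm across, 10 mm thick. Origin on its axis at the table's surface, z up. On it lies a bright stud ring 136 mm across (see mount_seat). A lug at its -y side carries the clip's pivot.
- mount_seat (a point): Centre of the stud ring's top, 14 mm above the table, axes as the PLATE; the flange rests here when home (beacon_center then 40 mm above). Four brass studs 8 mm thick rise 16 mm from it, tips slightly tapered, at (+-33, +-33) mm in the ring's axes. The ring is fixed, centred, but turned by an unknown angle up to 0.5 rad either way from these axes: feel for it (turn lightly on the tips until it drops) or see it.
- clip (a joint): Angle of the flat yellow swivel clip, rad. At the start 0 to 0.3: open, along the plate's x, clear of the flange, knob to the plate's -x. Grows anticlockwise seen from above; 1.57 is closed, at its stop: knob to the plate's -y (outwards), tongue 3 mm over the flange's edge. Light friction, about 2 N at the knob; stays where left.
- clip_pivot (a point): Clip's vertical pivot axis, at (0, -85) mm in the plate's frame, 23 mm above the table; axes as the plate. At clip angle q the knob's axis is 34 mm from it, along (-cos q, -sin q) in these axes.
- clip_knob (a point): Centre of the clip's yellow knob, an upright pin 12 mm thick that stands on the clip's tail from 28 to 56 mm above the table (this point 42 mm). It can be pushed sideways with shut fingers.
- tin: Bystander: empty blue open tin, 80 mm across, 75 mm tall; origin at the centre of its underside.
- mic: Bystander: black hand microphone of a two-way radio, 45 x 68 x 29 mm, lying flat; origin at the centre of its underside.
- books: Bystander: pile of two pocket books 78 x 115 x 34 mm; origin at the centre of its underside.
Mind the look-alikes: they are no part of the job. Of the things that look like the beacon, the middle-sized one is meant.

How it is judged:
By the outcome, as a careful person would: the job done as asked, in the order asked, and still so for the second after the job is handed in, with the robot touching nothing.
It also fails if it takes over 72 s, if anything falls off the work surface, if the arm or the gripper's body presses on something with over 40 N, if the wrist force passes 120 N, or if a joint passes its speed limit or range.

## Robot

A 7-joint arm with a two-finger parallel gripper is mounted at the origin on the work surface. World frame = base frame: x ahead of the robot, y to its left, z up, the work surface at z = 0. Lengths are in m, angles in rad, forces in N, time in s.
With the tool pointing down it reaches from about 0.4 to 0.875 m from the base axis. Payload 4.4 kg.
Tool frame: the origin (TCP) lies at the very end of the fingers, on their centre line; the grasp point (between the pads) lies 19 mm behind it; z points along the fingers, x is the direction in which the jaws open and shut, and the axes are right-handed (so a half turn about z gives the same grasp; the last joint's range is limited). The gripper opens to 85 mm and grips with 20 to 120 N. Pads are 22 mm wide; open, the fingers measure 114 mm over their backs; the gripper's body (76 mm by 85 mm) begins 54 mm behind the grasp point. The pads swing forward as they close: fully open they stand 13 mm farther back than shut.
Start: joints at [1.178, 0.628, 0.038, 1.517, -0.027, 0.996, -0.02], TCP at [0.209, -0.616, 0.231] pointing down, gripper open.
Joint ranges: [-3.06, 3.06], [-0.37, 2.12], [-1.25, 1.32], [0.18, 2.47], [-1.1, 4.24], [0.23, 1.98], [-2.94, 2.94]. Speed limits (rad/s): [2.57, 2.57, 3.14, 3.14, 3.14, 3.14, 3.14].

## Interface

Orientations are given as a 3x3 rotation matrix whose columns are the frame's x, y, z axes.
In Python, from plant import * gives the robot as it stands. The module is installed in compiled form; this text tells all that it offers.
- The arm moves only by the tool carry_out, never from a script. Its argument "targets" is a list that holds one entry, the list of rows, each a list of 7 numbers: the shift along the world's x, y, z each as a share of 12 cm, from -1 to 1, then the turn, a rotation vector about the world's x, y, z each as a share of 90 degrees, from -1 to 1, then the closure, from 0 (fully open) to 1 (shut). In form: [[[tx, ty, tz, rx, ry, rz, fingers], ...]]. A call has 1 to 8 rows; each row is the pose to reach, as a shift and turn from the pose commanded when the call began; what a row does not reach only later rows make up. A row lasts 1/8 s, in which the tool goes at most 62.5 mm and 10.7 degrees, less where a joint would pass 70% of its speed; a pose out of reach is approached as far as the arm can. A call with a number of a shift or a turn outside -1 to 1 is refused whole. A call with a gripper value outside its range is refused whole. The fingers move at their own pace and stop on an object; "squeeze" is the grip in N (left out, the last holds). Time passes only in rows, so rows that repeat a pose let the fingers close. It gives the time, the measured TCP pose, the force and the opening at its end, in the units of the state.
- read_state(): the state, without advancing time (a new reading comes with each control period).
- camera(name): name is "scene" or "top"; returns (picture, depth): 480x640x3 uint8, red, green, blue; 480x640 float32, m along the optical axis (not along the pixel's ray), 0 where there is no reading.
- camera_params(name): a dict with "K" (3x3 intrinsics, pixels), "k1" (the pictures are not rectified: a ray, as slopes to the right and down, at radius r is drawn at 1 + k1 r^2 times it, then the intrinsics apply), "rvec" (rotation vector, rad) and "tvec" (3), from world to camera coordinates, as OpenCV has them. Camera axes: x right, y down, z forward; pixel columns grow to the right and rows downward; lengths in m; the calibration is good to about 2 mm. A picture is of the moment at which its call begins. camera_params takes no time and is no camera call.
- hand_in(): hands the job in, once; it reports no verdict.
Trained networks look in the newest picture that a camera, given by its name, has taken for a name from the list of things; names that differ only in an ending like _2 or _b are one class to them, and where a whole thing is asked for, a point or a joint stands for the part that bears it (a point fixed in the world has none). Each returns a list of dicts, best first, with "score" (0 to 1); they miss things now and then, are a little off and sometimes report something else, mostly with a low value. They report only what shows in the picture. A call takes as long as a camera call. They do not tell look-alikes from the thing itself.
- spot_in(camera, label): "centre" ([column, row] in pixels, amid what is visible of it).
- place_of(camera, label): "centre" ([column, row] in pixels: a listed point, or the origin of a listed thing).
The state is a dict: "time_s": time; "joint_pos": joint angles; "dq": joint speeds; "tau": joint torques, N m; "tool_pos": TCP position; "tool_rot": TCP orientation; "ft_force": force on the tool from outside, world axes, zero at the start; "moment": the same for the moment, N m; "opening": finger opening in m.
Only numpy, scipy, OpenCV 4.12 (cv2) and the standard library are available. Lean on these libraries where they do the work, as an engineer would, in place of code of your own. Each camera call takes 0.05 s, during which the arm holds its last target.

## Working session

There is one attempt and no reset: what is moved stays moved. The work goes in short steps, Python scripts to look and compute and a tool call to move; the robot and the scene stay as the last step left them, time stands still between calls to the robot, and variables do not carry over. Pictures are saved under pics/ and viewed, and the job is handed in when it is done.

Besides the shell and the picture viewer there is one more tool, called after "Call:" by a JSON object that holds its "api" and its "payload". carry_out: Moves the arm, as the interface text tells. Shift numbers are shares of 12 cm and turn numbers shares of 90 degrees, none past 1 either way. Its arguments: {"type":"object","properties":{"targets":{"type":"array"},"squeeze":{"type":"number"}},"required":["targets"]}

```bash
mkdir -p pics; ls; python3 - <<'E'
from plant import *
import cv2,numpy as np
s=read_state();print({k:np.round(v,3).tolist() for k,v in s.items()})
for n in("scene","top"):
    p,d=camera(n);cv2.imwrite(f"pics/{n}0.png",p[:,:,::-1]);np.save(f"pics/{n}0.npy",d)
    print(n,camera_params(n))
    for l in("beacon","beacon_center","mount_seat","clip_knob","clip_pivot"):
        print(n,l,[(np.round(x["centre"]).tolist(),round(x["score"],2)) for x in place_of(n,l)])
E
```

```text
pics
{'time_s': 0.0, 'joint_pos': [1.178, 0.629, 0.038, 1.518, -0.027, 0.996, -0.02], 'dq': [-0.0, 0.001, -0.001, 0.001, -0.002, 0.002, -0.0], 'tau': [-0.001, -56.34, 1.226, -19.344, 0.011, 0.011, 0.0], 'tool_pos': [0.209, -0.615, 0.23], 'tool_rot': [[0.321, -0.947, -0.001], [-0.947, -0.321, 0.002], [-0.002, -0.0, -1.0]], 'ft_force': [0.38, 0.153, -0.338], 'moment': [-0.01, -0.0, 0.014], 'opening': 0.086}
scene {'K': array([[434.48614869,   0.        , 326.11498894],
       [  0.        , 434.48614869, 236.14495661],
       [  0.        ,   0.        ,   1.        ]]), 'k1': -0.04635861396369084, 'rvec': array([ 2.05472722,  1.71971564, -0.5006877 ]), 'tvec': array([-0.13229814, -0.42276908,  1.3473002 ])}
scene beacon [([468.0, 243.0], 0.88), ([410.0, 170.0], 0.86), ([404.0, 237.0], 0.83)]
scene beacon_center [([470.0, 232.0], 0.94), ([413.0, 158.0], 0.78), ([199.0, 242.0], 0.75), ([404.0, 227.0], 0.61)]
scene mount_seat []
scene clip_knob [([198.0, 226.0], 0.82)]
scene clip_pivot [([202.0, 241.0], 0.83)]
top {'K': array([[493.1738477 ,   0.        , 308.69590668],
       [  0.        , 493.1738477 , 240.68298601],
       [  0.        ,   0.        ,   1.        ]]), 'k1': 0.015568093060348736, 'rvec': array([ 2.12434615, -2.05932721,  0.24158205]), 'tvec': array([0.03229506, 0.57550441, 0.86748696])}
top beacon [([143.0, 231.0], 0.79), ([167.0, 359.0], 0.79), ([220.0, 248.0], 0.66)]
top beacon_center [([137.0, 231.0], 0.75), ([163.0, 353.0], 0.74), ([219.0, 248.0], 0.65)]
top mount_seat [([422.0, 290.0], 0.74)]
top clip_knob [([472.0, 307.0], 0.87)]
top clip_pivot [([469.0, 289.0], 0.95), ([221.0, 250.0], 0.56)]
```

View pics/scene0.png

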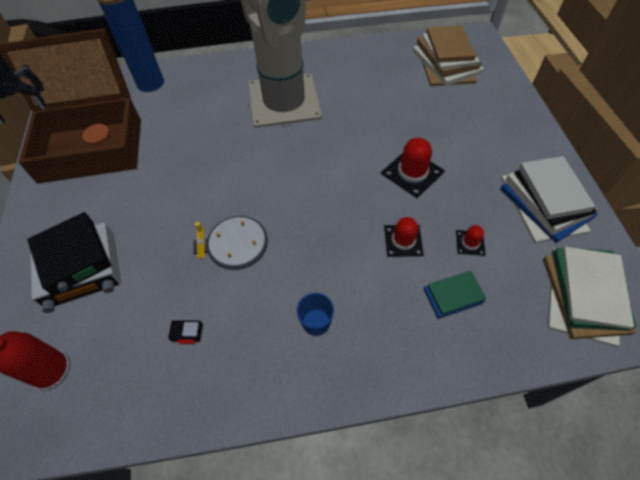

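View pics/top0.png

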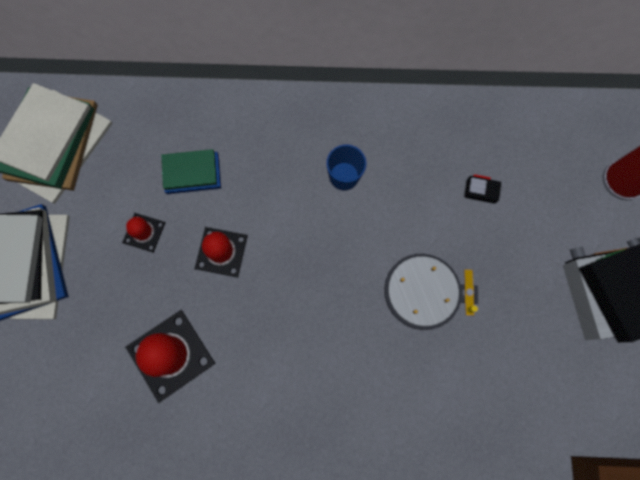

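The middle-sized beacon is at about (404,237) in the scene view and (220,248) in the top view. The plate is at about (424,290) in the top view, with its four studs visible and the clip at (470,292). Next I'll measure these to sub-pixel precision.

```bash
cat > h.py <<'E'
import cv2,numpy as np
from plant import *
def cam(n):
    P=camera_params(n);R=cv2.Rodrigues(P["rvec"])[0];return P["K"],np.array([P["k1"],0,0,0,0.]),R,P["tvec"],P["rvec"]
def px2w(n,uv,z):
    K,D,R,t,_=cam(n);uv=np.atleast_2d(uv).astype(float)
    r=cv2.undistortPoints(uv[:,None],K,D)[:,0];r=np.c_[r,np.ones(len(r))]@R
    c=-R.T@t;s=(z-c[2])/r[:,2];return c+s[:,None]*r
def w2px(n,X):
    K,D,R,t,rv=cam(n);return cv2.projectPoints(np.atleast_2d(X).astype(float),rv,t,K,D)[0][:,0]
E
python3 - <<'E'
from h import *
for n,b,m in(("top",(180,215,80,70),(375,245,115,85)),("scene",(375,210,60,55),(185,205,90,75))):
    im=cv2.imread(f"pics/{n}0.png")
    a=[cv2.resize(im[y:y+h,x:x+w],(400,300),interpolation=cv2.INTER_CUBIC) for x,y,w,h in(b,m)]
    cv2.imwrite(f"pics/z_{n}.png",np.hstack(a))
for n in("top","scene"): print(n,"cam",-cam(n)[2].T@cam(n)[3])
print(px2w("top",[[424,290]],.014),px2w("scene",[[237,242]],.014),px2w("top",[[220,248]],.04),px2w("scene",[[404,227]],.04))
# brass studs / yellow
for n,(x,y,w,h) in(("top",(375,245,115,85)),("scene",(185,205,90,75))):
    im=cv2.imread(f"pics/{n}0.png")[y:y+h,x:x+w];hsv=cv2.cvtColor(im,cv2.COLOR_BGR2HSV)
    mk=((hsv[...,1]>70)&(hsv[...,0]>10)&(hsv[...,0]<40)).astype(np.uint8)
    N,_,st,c=cv2.connectedComponentsWithStats(mk)
    for i in range(1,N): print(n,c[i].round(1)+[x,y],st[i][4],px2w(n,[c[i]+[x,y]],.022).round(4))
E
```

```text
top cam [0.35413217 0.03969834 0.97867071]
scene cam [ 1.07707644 -0.04548633  0.92157022]
[[ 0.49491309 -0.17838715  0.014     ]] [[ 0.49947412 -0.17483355  0.014     ]] [[0.56119121 0.2230611  0.04      ]] [[0.54612312 0.22979202 0.04      ]]
top [433.5 268. ] 10 [[ 0.5378 -0.1962  0.022 ]]
top [469.1 293.1] 443 [[ 0.4905 -0.2636  0.022 ]]
top [402.3 279.1] 9 [[ 0.5138 -0.1348  0.022 ]]
top [446.7 299.9] 9 [[ 0.4759 -0.2198  0.022 ]]
top [415.2 311. ] 10 [[ 0.4525 -0.1587  0.022 ]]
scene [199.9 240.9] 254 [[ 0.4852 -0.2632  0.022 ]]
scene [241.7 222.2] 6 [[ 0.4487 -0.1583  0.022 ]]
scene [217.6 234.3] 7 [[ 0.4738 -0.2195  0.022 ]]
scene [253.6 241.3] 7 [[ 0.5098 -0.1338  0.022 ]]
scene [228.8 254.4] 8 [[ 0.5356 -0.1955  0.022 ]]
```

View pics/z_top.png

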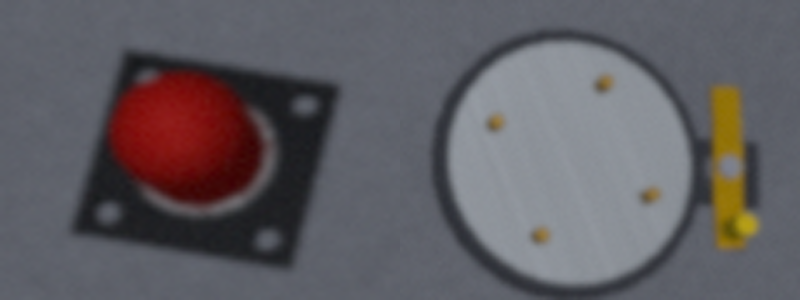

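View pics/z_scene.png

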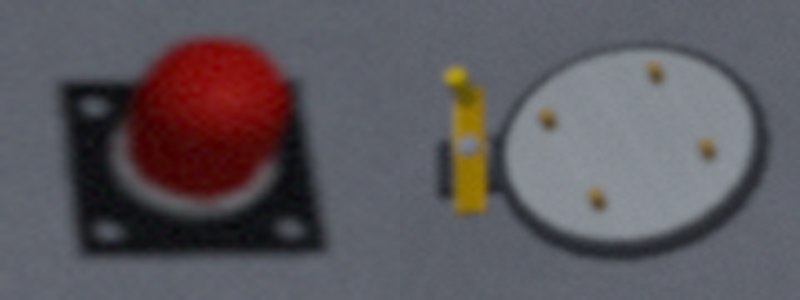

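```bash
cat > fl.py <<'E'
from h import *
from scipy.optimize import minimize
from scipy.ndimage import gaussian_filter,map_coordinates
def fit(n,im,x0,z,L=.045):
    g=gaussian_filter(im.astype(float).max(2),0.7)
    s=np.linspace(-.036,.036,37);h=.0025
    def cost(p):
        c,sn=np.cos(p[2]),np.sin(p[2]);tot=0
        for k in range(4):
            a=k*np.pi/2;ca,sa=np.cos(a),np.sin(a)
            v=[]
            for d in(L-h,L+h):
                q=np.c_[np.full_like(s,d)*ca-s*sa,np.full_like(s,d)*sa+s*ca]
                X=np.c_[p[0]+c*q[:,0]-sn*q[:,1],p[1]+sn*q[:,0]+c*q[:,1],np.full(len(s),z)]
                uv=w2px(n,X);v.append(map_coordinates(g,uv.T[::-1],order=1))
            tot+=np.clip(v[1]-v[0],-30,40).sum()
        return -tot
    best=min((minimize(cost,[x0[0]+dx,x0[1]+dy,a],method="Nelder-Mead",options=dict(initial_simplex=[[x0[0]+dx,x0[1]+dy,a],[x0[0]+dx+.004,x0[1]+dy,a],[x0[0]+dx,x0[1]+dy+.004,a],[x0[0]+dx,x0[1]+dy,a+.1]])) for a in np.arange(0,1.57,.2) for dx in(-.006,.006) for dy in(-.006,.006)),key=lambda r:r.fun)
    return best.x,best.fun
E
python3 - <<'E'
from fl import *
for n in("top","scene"):
    im=cv2.imread(f"pics/{n}0.png");x,f=fit(n,im,[.553,.226],.005);print(n,x.round(4),f)
    vis=im.copy();c,s=np.cos(x[2]),np.sin(x[2]);Q=np.array([[1,1],[-1,1],[-1,-1],[1,-1]])*.045@np.array([[c,s],[-s,c]])+x[:2]
    cv2.polylines(vis,[np.round(w2px(n,np.c_[Q,[.006]*4])*16).astype(np.int32)],True,(0,255,0),1,cv2.LINE_AA,4)
    u=w2px(n,[[*x[:2],0]])[0].astype(int);cv2.imwrite(f"pics/f_{n}.png",cv2.resize(vis[u[1]-40:u[1]+40,u[0]-40:u[0]+40],(400,400)))
T=np.array([[433.5,268],[402.3,279.1],[415.2,311],[446.7,299.9]]);S=np.array([[228.8,254.4],[253.6,241.3],[241.7,222.2],[217.6,234.3]])
for n,U in(("top",T),("scene",S)):
    X=px2w(n,U,.025)[:,:2];c=X.mean(0);a=[np.arctan2(*(x-c)[::-1]) for x in X];print(n,c,np.mod(np.array(a)-np.pi/4,np.pi/2).round(3),np.linalg.norm(X-c,axis=1).round(4))
# plate outline: pivot vs ring; knob
for l,uvt,uvs,z in(("knob",[472,307],[198,226],.042),("pivot",[469,289],[202,241],.028)):
    print(l,px2w("top",[uvt],z).round(4),px2w("scene",[uvs],z).round(4))
E
python3 -c "
import cv2,numpy as np
cv2.imwrite('pics/f.png',np.hstack([cv2.imread(f'pics/f_{n}.png') for n in('top','scene')]))"
```

```text
Traceback (most recent call last):
  File "fl.py", line 18, in fit
    best=min((minimize(cost,[x0[0]+dx,x0[1]+dy,a],method="Nelder-Mead",options=dict(initial_simplex=[[x0[0]+dx,x0[1]+dy,a],[x0[0]+dx+.004,x0[1]+dy,a],[x0[0]+dx,x0[1]+dy+.004,a],[x0[0]+dx,x0[1]+dy,a+.1]])) for a in np.arange(0,1.57,.2) for dx in(-.006,.006) for dy in(-.006,.006)),key=lambda r:r.fun)
  File "fl.py", line 18, in <genexpr>
    best=min((minimize(cost,[x0[0]+dx,x0[1]+dy,a],method="Nelder-Mead",options=dict(initial_simplex=[[x0[0]+dx,x0[1]+dy,a],[x0[0]+dx+.004,x0[1]+dy,a],[x0[0]+dx,x0[1]+dy+.004,a],[x0[0]+dx,x0[1]+dy,a+.1]])) for a in np.arange(0,1.57,.2) for dx in(-.006,.006) for dy in(-.006,.006)),key=lambda r:r.fun)
              ~~~~~~~~^^^^^^^^^^^^^^^^^^^^^^^^^^^^^^^^^^^^^^^^^^^^^^^^^^^^^^^^^^^^^^^^^^^^^^^^^^^^^^^^^^^^^^^^^^^^^^^^^^^^^^^^^^^^^^^^^^^^^^^^^^^^^^^^^^^^^^^^^^^^^^^^^^^^^^^^^^^^^^^^^^^^^^^^^^^^^^^^^^^^^^
  File "fl.py", line 15, in cost
    uv=w2px(n,X);v.append(map_coordinates(g,uv.T[::-1],order=1))
  File "h.py", line 10, in w2px
    K,D,R,t,rv=cam(n);return cv2.projectPoints(np.atleast_2d(X).astype(float),rv,t,K,D)[0][:,0]
               ~~~^^^
  File "h.py", line 4, in cam
    P=camera_params(n);R=cv2.Rodrigues(P["rvec"])[0];return P["K"],np.array([P["k1"],0,0,0,0.]),R,P["tvec"],P["rvec"]
ValueError: time passes only in moves, steps and waits
[ WARN:0@0.011] global loadsave.cpp:275 findDecoder imread_('pics/f_top.png'): can't open/read file: check file path/integrity
[ WARN:0@0.011] global loadsave.cpp:275 findDecoder imread_('pics/f_scene.png'): can't open/read file: check file path/integrity
Traceback (most recent call last):
cv2.error: OpenCV(4.12.0) :-1: error: (-5:Bad argument) in function 'imwrite'
> Overload resolution failed:
>  - img data type = object is not supported
>  - Expected Ptr<cv::UMat> for argument 'img'
```

```bash
python3 - <<'E'
import re
s=open("h.py").read()
s=s.replace("def cam(n):\n","import functools\n@functools.lru_cache(None)\ndef cam(n):\n")
open("h.py","w").write(s)
E
cat > run.py <<'E'
from fl import *
for n in("top","scene"):
    im=cv2.imread(f"pics/{n}0.png");x,f=fit(n,im,[.553,.226],.005);print(n,x.round(4),f)
    vis=im.copy();c,s=np.cos(x[2]),np.sin(x[2]);Q=np.array([[1,1],[-1,1],[-1,-1],[1,-1]])*.045@np.array([[c,s],[-s,c]])+x[:2]
    cv2.polylines(vis,[np.round(w2px(n,np.c_[Q,[.006]*4])*16).astype(np.int32)],True,(0,255,0),1,cv2.LINE_AA,4)
    u=w2px(n,[[*x[:2],0]])[0].astype(int);cv2.imwrite(f"pics/f_{n}.png",cv2.resize(vis[u[1]-40:u[1]+40,u[0]-40:u[0]+40],(400,400)))
T=np.array([[433.5,268],[402.3,279.1],[415.2,311],[446.7,299.9]]);S=np.array([[228.8,254.4],[253.6,241.3],[241.7,222.2],[217.6,234.3]])
for n,U in(("top",T),("scene",S)):
    X=px2w(n,U,.025)[:,:2];c=X.mean(0);a=[np.arctan2(*(x-c)[::-1]) for x in X];print(n,c,np.mod(np.array(a)-np.pi/4,np.pi/2).round(3),np.linalg.norm(X-c,axis=1).round(4))
for l,uvt,uvs,z in(("knob",[472,307],[198,226],.042),("pivot",[469,289],[202,241],.028)):
    print(l,px2w("top",[uvt],z).round(4),px2w("scene",[uvs],z).round(4))
cv2.imwrite('pics/f.png',np.hstack([cv2.imread(f'pics/f_{n}.png') for n in('top','scene')]))
E
python3 run.py
```

```text
top [0.5624 0.2285 1.4154] -5798.799014824343
scene [0.5621 0.2282 1.3794] -4818.827540816183
top [ 0.49458157 -0.17671559] [0.371 0.37  0.371 0.362] [0.0466 0.0465 0.0463 0.0465]
scene [ 0.493987   -0.17625498] [0.381 0.393 0.382 0.383] [0.0473 0.0464 0.0468 0.0463]
knob [[ 0.4615 -0.2615  0.042 ]] [[ 0.4545 -0.2619  0.042 ]]
pivot [[ 0.4976 -0.2619  0.028 ]] [[ 0.4903 -0.2566  0.028 ]]
```

View pics/f.png

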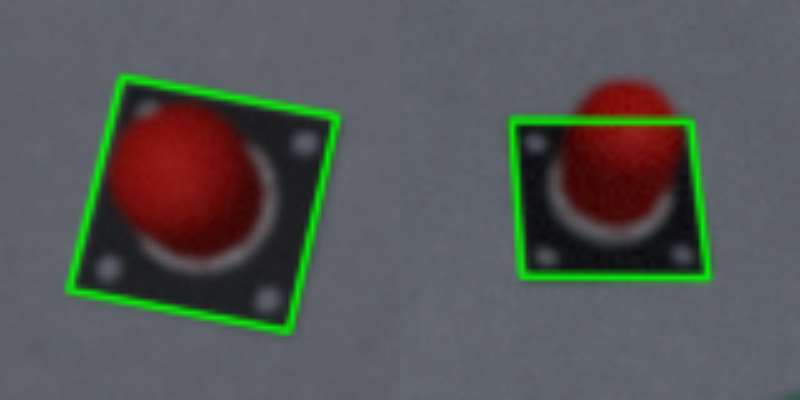

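The beacon is at (0.562, 0.228) with yaw of about -0.164 rad. The ring centre is at (0.494, -0.1765), turned about 0.376 rad. So the beacon needs about 31° of turn. I'm starting the approach now.

Call:
{"api": "carry_out", "payload": {"targets": [[[0.3, 0.44, 0, 0, 0, 0.04, 0], [0.583, 0.88, 0, 0, 0, 0.078, 0]]], "squeeze": 40}}

```text
time_s: 0.85
tool_pos: [0.2784, -0.5105, 0.2312]
tool_rot: [[0.435, -0.901, 0.001], [-0.901, -0.435, -0.0], [0.001, -0.0, -1.0]]
ft_force: [0.2, -0.4, 0.7]
opening: 0.0852
```

Call:
{"api": "carry_out", "payload": {"targets": [[[0.3, 0.44, 0, 0, 0, 0.04, 0], [0.583, 0.88, 0, 0, 0, 0.078, 0]]]}}

```text
time_s: 1.1
tool_pos: [0.348, -0.4057, 0.2316]
tool_rot: [[0.543, -0.84, 0.001], [-0.84, -0.543, -0.001], [0.001, -0.0, -1.0]]
ft_force: [0.8, -0.5, -0.2]
opening: 0.0855
```

Call:
{"api": "carry_out", "payload": {"targets": [[[0.3, 0.44, 0, 0, 0, 0.04, 0], [0.583, 0.88, 0, 0, 0, 0.078, 0]]]}}

```text
time_s: 1.35
tool_pos: [0.417, -0.3015, 0.2317]
tool_rot: [[0.641, -0.767, 0.001], [-0.767, -0.641, -0.001], [0.001, -0.0, -1.0]]
ft_force: [0.8, -1.1, -0.7]
opening: 0.0855
```

Call:
{"api": "carry_out", "payload": {"targets": [[[0.3, 0.44, 0, 0, 0, 0.04, 0], [0.583, 0.88, 0, 0, 0, 0.078, 0]]]}}

```text
time_s: 1.6
tool_pos: [0.4861, -0.1973, 0.2317]
tool_rot: [[0.73, -0.683, 0.001], [-0.683, -0.73, -0.001], [0.001, -0.0, -1.0]]
ft_force: [0.3, -1.2, 0.3]
opening: 0.0851
```

Call:
{"api": "carry_out", "payload": {"targets": [[[0.076, 0.44, 0, 0, 0, 0.04, 0], [0.152, 0.88, 0, 0, 0, 0.078, 0]]]}}

```text
time_s: 1.85
tool_pos: [0.5037, -0.0914, 0.2315]
tool_rot: [[0.809, -0.588, 0.001], [-0.588, -0.809, -0.0], [0.001, -0.0, -1.0]]
ft_force: [0.2, 0.0, -0.7]
opening: 0.0859
```

Call:
{"api": "carry_out", "payload": {"targets": [[[0.076, 0.44, 0, 0, 0, 0.04, 0], [0.152, 0.88, 0, 0, 0, 0.078, 0]]]}}

```text
time_s: 2.1
tool_pos: [0.5217, 0.0139, 0.2316]
tool_rot: [[0.874, -0.486, 0.001], [-0.486, -0.874, -0.0], [0.001, -0.0, -1.0]]
ft_force: [0.5, -0.5, 0.0]
opening: 0.0854
```

Call:
{"api": "carry_out", "payload": {"targets": [[[0.076, 0.44, 0, 0, 0, 0.04, 0], [0.152, 0.88, 0, 0, 0, 0.078, 0]]]}}

```text
time_s: 2.35
tool_pos: [0.5399, 0.1195, 0.2316]
tool_rot: [[0.927, -0.375, 0.001], [-0.375, -0.927, -0.0], [0.001, -0.0, -1.0]]
ft_force: [1.7, -0.8, 0.6]
opening: 0.0852
```

Call:
{"api": "carry_out", "payload": {"targets": [[[0.076, 0.44, 0, 0, 0, 0.04, 0], [0.152, 0.88, 0, 0, 0, 0.078, 0], [0.152, 0.88, 0, 0, 0, 0.078, 0], [0.152, 0.88, 0, 0, 0, 0.078, 0]]]}}

```text
time_s: 2.85
tool_pos: [0.5577, 0.2228, 0.231]
tool_rot: [[0.965, -0.261, -0.0], [-0.261, -0.965, -0.001], [-0.0, 0.001, -1.0]]
ft_force: [0.9, -1.0, -1.1]
opening: 0.0854
```

```bash
python3 - <<'E'
from h import *
s=read_state();print(s["tool_pos"],s["ft_force"],s["dq"].round(3) if hasattr(s["dq"],"round") else s["dq"])
for n in("top","scene"):
    p,d=camera(n);cv2.imwrite(f"pics/{n}1.png",p[:,:,::-1])
s=read_state();print(s["tool_pos"],s["joint_pos"])
E
```

```text
[0.5577221  0.22278401 0.23104696] [ 0.88128581 -1.04289267 -1.05111887] [ 0.025 -0.01   0.015  0.013  0.002 -0.001 -0.002]
[0.55800465 0.22158701 0.23125458] [-0.24906081  0.56749669 -0.27955842  1.65590528  0.1854852   0.94496948
 -0.86241979]
```

View pics/scene1.png

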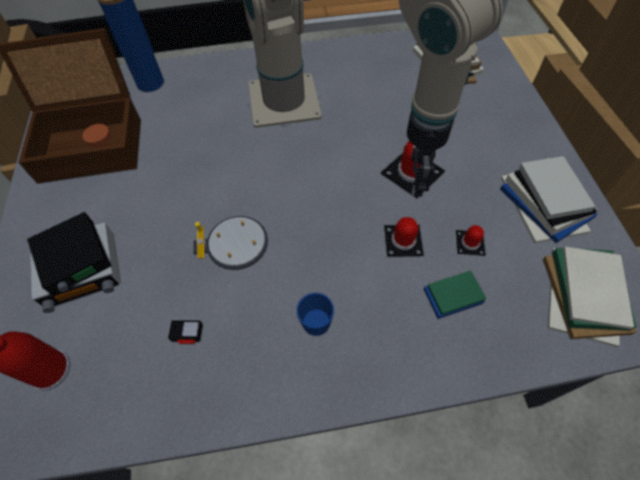

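Call:
{"api": "carry_out", "payload": {"targets": [[[0.03, 0.05, -0.45, 0, 0, 0, 0], [0.035, 0.054, -0.92, 0, 0, 0, 0], [0.035, 0.054, -0.92, 0, 0, 0, 0], [0.035, 0.054, -0.92, 0, 0, 0, 0]]]}}

```text
time_s: 3.45
tool_pos: [0.5634, 0.2297, 0.1228]
tool_rot: [[0.965, -0.262, 0.002], [-0.262, -0.965, 0.001], [0.002, -0.001, -1.0]]
ft_force: [-0.1, 0.5, -0.7]
opening: 0.0855
```

```bash
python3 - <<'E'
from h import *
o=[]
for n in("top","scene"):
    p,d=camera(n);im=np.ascontiguousarray(p[:,:,::-1])
    s=read_state();t=s["tool_pos"];u=w2px(n,[t])[0];print(n,t,u)
    cv2.drawMarker(im,tuple(int(round(v)) for v in u),(0,255,0),cv2.MARKER_CROSS,3)
    for k in(-.043,.043):
        q=w2px(n,[t+s["tool_rot"][:,0]*k])[0].round().astype(int);im[q[1],q[0]]=(255,255,0)
    x,y=u.astype(int);o.append(cv2.resize(im[y-60:y+60,x-60:x+60],(400,400),interpolation=cv2.INTER_CUBIC))
cv2.imwrite("pics/a2.png",np.hstack(o))
E
```

```text
top [0.56384406 0.2301866  0.12350614] [207.78414455 236.12106534]
scene [0.56389997 0.23037884 0.12369826] [411.68241466 213.12906733]
```

View pics/a2.png

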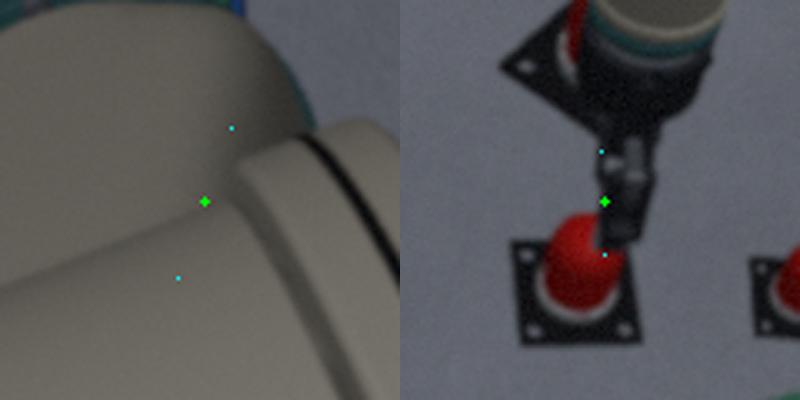

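```bash
python3 - <<'E'
from h import *
p,d=camera("scene");K,D,R,t,_=cam("scene")
s=read_state();print(s["tool_pos"],s["joint_pos"].round(4))
v,u=np.mgrid[150:250,360:460];dd=d[150:250,360:460]
r=cv2.undistortPoints(np.c_[u.ravel(),v.ravel()].astype(float)[:,None],K,D)[:,0]
X=(np.c_[r,np.ones(len(r))]*dd.ravel()[:,None]-t)@R
X[dd.ravel()==0]=np.nan
X=X.reshape(100,100,3);np.save("pics/X.npy",X)
for row in range(190,232,3):
    print(row,[f"{c}:"+",".join(f"{1000*a:.0f}" for a in X[row-150,c-360]) for c in range(408,432,3)])
im=p[150:250,360:460,::-1];cv2.imwrite("pics/a3.png",cv2.resize(im,(600,600),interpolation=cv2.INTER_CUBIC))
E
```

```text
[0.56375465 0.23045995 0.12361413] [-0.2832  0.7074 -0.2441  1.7345  0.2399  0.7241 -0.9153]
190 ['408:520,230,153', '411:575,209,227', '414:579,214,231', '417:598,210,255', '420:599,216,255', '423:601,221,256', '426:601,227,255', '429:585,243,231']
193 ['408:520,232,140', '411:580,208,224', '414:585,212,229', '417:598,212,245', '420:599,218,245', '423:601,223,247', '426:600,230,244', '429:432,335,3']
196 ['408:431,278,3', '411:585,207,220', '414:593,210,229', '417:600,212,238', '420:601,218,238', '423:603,223,240', '426:591,237,221', '429:438,334,-2']
199 ['408:441,275,3', '411:589,207,215', '414:596,210,224', '417:603,213,232', '420:608,216,238', '423:608,223,236', '426:596,236,217', '429:450,330,2']
202 ['408:448,273,-0', '411:593,206,211', '414:450,290,-2', '417:453,297,0', '420:615,214,239', '423:617,219,240', '426:600,236,212', '429:458,328,0']
205 ['408:457,271,-1', '411:597,206,206', '414:621,200,239', '417:623,205,241', '420:623,211,241', '423:624,217,239', '426:628,221,244', '429:469,324,2']
208 ['408:468,268,1', '411:602,205,202', '414:623,200,233', '417:628,204,238', '420
[... 430 characters left out ...]
,210', '417:630,208,210', '420:634,213,214', '423:634,219,212', '426:503,306,1', '429:505,313,2']
220 ['408:553,232,80', '411:626,200,195', '414:626,206,194', '417:628,211,196', '420:628,218,194', '423:636,220,205', '426:509,305,-4', '429:514,310,2']
223 ['408:604,207,149', '411:631,199,192', '414:633,204,193', '417:634,210,193', '420:635,216,194', '423:637,222,194', '426:523,299,4', '429:522,308,0']
226 ['408:609,206,146', '411:617,208,157', '414:618,214,158', '417:620,220,159', '420:527,283,1', '423:528,290,-0', '426:530,297,2', '429:532,305,2']
229 ['408:577,225,79', '411:577,232,78', '414:579,239,78', '417:575,249,70', '420:536,280,2', '423:535,289,-2', '426:538,295,-0', '429:540,302,1']
```

View pics/a3.png

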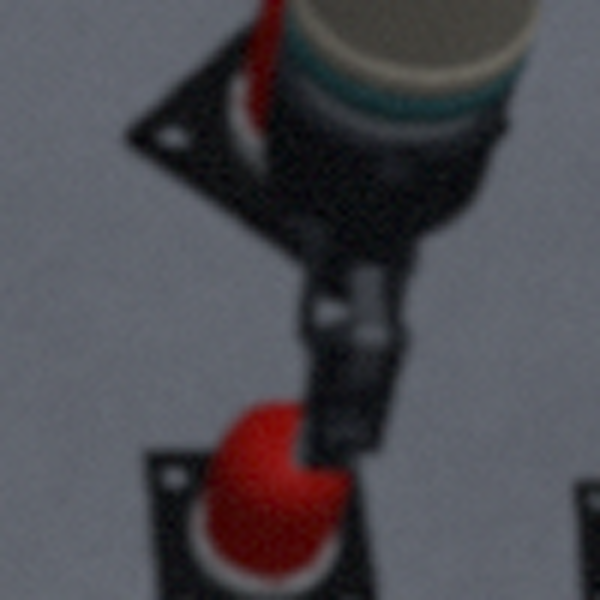

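Call:
{"api": "carry_out", "payload": {"targets": [[[-0.013, -0.018, -0.4, 0, 0, 0, 0], [-0.013, -0.018, -0.7, 0, 0, 0, 0], [-0.013, -0.018, -0.84, 0, 0, 0, 0], [-0.013, -0.018, -0.84, 0, 0, 0, 0], [-0.013, -0.018, -0.84, 0, 0, 0, 0]]]}}

```text
time_s: 4.22
tool_pos: [0.5618, 0.2285, 0.0218]
tool_rot: [[0.965, -0.261, 0.003], [-0.261, -0.965, 0.001], [0.002, -0.002, -1.0]]
ft_force: [0.3, 0.3, -1.0]
opening: 0.0852
```

Centred within about 1 mm, so I'll close the gripper.

Call:
{"api": "carry_out", "payload": {"targets": [[[0, 0, 0, 0, 0, 0, 0.3], [0, 0, 0, 0, 0, 0, 0.5], [0, 0, 0, 0, 0, 0, 0.6], [0, 0, 0, 0, 0, 0, 0.6], [0, 0, 0, 0, 0, 0, 0.6], [0, 0, 0, 0, 0, 0, 0.6]]], "squeeze": 60}}

```text
time_s: 4.97
tool_pos: [0.561, 0.2282, 0.0214]
tool_rot: [[0.965, -0.261, 0.001], [-0.261, -0.965, 0.001], [0.001, -0.001, -1.0]]
ft_force: [-1.1, -0.6, 6.0]
opening: 0.0528
```

Call:
{"api": "carry_out", "payload": {"targets": [[[0, 0, 0.2, 0, 0, 0, 0.7], [0, 0, 0.6, 0, 0, 0, 0.7], [0, 0, 0.9, 0, 0, 0, 0.7], [0, 0, 0.9, 0, 0, 0, 0.7]]]}}

```text
time_s: 5.48
tool_pos: [0.5622, 0.2286, 0.1306]
tool_rot: [[0.965, -0.261, 0.005], [-0.261, -0.965, 0.002], [0.004, -0.004, -1.0]]
ft_force: [-0.2, -0.3, -5.2]
opening: 0.0528
```

```bash
python3 - <<'E'
from h import *
p,d=camera("scene");s=read_state();print(s["tool_pos"],s["ft_force"],s["moment"],s["opening"])
cv2.imwrite("pics/a4.png",cv2.resize(p[100:260,330:490,::-1],(600,600),interpolation=cv2.INTER_CUBIC))
E
```

```text
[0.56066767 0.2277167  0.12854252] [-0.07503169 -0.10908104 -5.42278864] [-0.01668467  0.03686404 -0.04196368] 0.05251978597991108
```

View pics/a4.png

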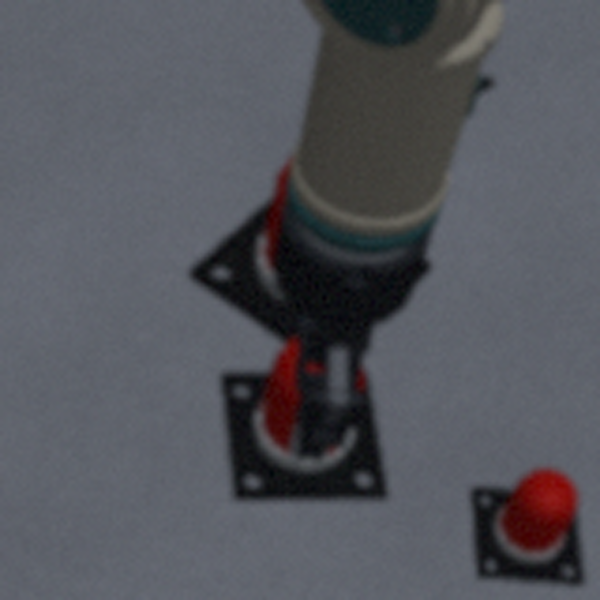

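Call:
{"api": "carry_out", "payload": {"targets": [[[-0.07, -0.42, 0, 0, 0, 0.043, 0.7], [-0.138, -0.842, 0, 0, 0, 0.086, 0.7]]]}}

```text
time_s: 5.78
tool_pos: [0.5418, 0.1255, 0.1258]
tool_rot: [[0.992, -0.124, -0.004], [-0.124, -0.992, -0.001], [-0.004, 0.002, -1.0]]
ft_force: [0.1, -0.3, -5.8]
opening: 0.0527
```

Call:
{"api": "carry_out", "payload": {"targets": [[[-0.07, -0.42, 0, 0, 0, 0.043, 0.7], [-0.138, -0.842, 0, 0, 0, 0.086, 0.7]]]}}

```text
time_s: 6.02
tool_pos: [0.5253, 0.024, 0.126]
tool_rot: [[1.0, 0.009, -0.004], [0.009, -1.0, -0.0], [-0.004, 0.0, -1.0]]
ft_force: [0.6, -1.1, -5.1]
opening: 0.0528
```

Call:
{"api": "carry_out", "payload": {"targets": [[[-0.07, -0.42, 0, 0, 0, 0.043, 0.7], [-0.138, -0.842, 0, 0, 0, 0.086, 0.7]]]}}

```text
time_s: 6.28
tool_pos: [0.5087, -0.0767, 0.1261]
tool_rot: [[0.99, 0.143, -0.004], [0.143, -0.99, 0.001], [-0.004, -0.001, -1.0]]
ft_force: [1.7, -0.5, -4.9]
opening: 0.0523
```

Call:
{"api": "carry_out", "payload": {"targets": [[[-0.07, -0.42, 0, 0, 0, 0.043, 0.7], [-0.138, -0.842, 0, 0, 0, 0.086, 0.7], [-0.138, -0.842, 0, 0, 0, 0.086, 0.7], [-0.138, -0.842, -0.3, 0, 0, 0.086, 0.7], [-0.138, -0.842, -0.3, 0, 0, 0.086, 0.7], [-0.138, -0.842, -0.3, 0, 0, 0.086, 0.7]]]}}

```text
time_s: 7.02
tool_pos: [0.4941, -0.1753, 0.0919]
tool_rot: [[0.962, 0.274, -0.001], [0.274, -0.962, 0.001], [-0.001, -0.001, -1.0]]
ft_force: [-0.1, -0.8, -4.9]
opening: 0.0529
```

```bash
cat > look.py <<'E'
import sys
from fl import *
tag=sys.argv[1]
p,d=camera("scene");s=read_state();np.save(f"pics/{tag}.npy",p)
R=s["tool_rot"];print("tcp",s["tool_pos"].round(4),"yaw",round(np.arctan2(R[1,0],R[0,0]),4),"tilt",R[:2,2].round(4),"f",s["ft_force"].round(2),"m",s["moment"].round(3),"t",s["time_s"],s["opening"])
cv2.imwrite(f"pics/{tag}.png",p[:,:,::-1])
cv2.imwrite(f"pics/{tag}z.png",cv2.resize(p[150:290,170:310,::-1],(600,600),interpolation=cv2.INTER_CUBIC))
E
python3 look.py b1
```

```text
tcp [ 0.4947 -0.1755  0.0925] yaw 0.2776 tilt [0.0003 0.0004] f [ 0.52 -0.46 -5.05] m [ 0.002  0.011 -0.013] t 7.075 0.05303897018112173
```

View pics/b1z.png

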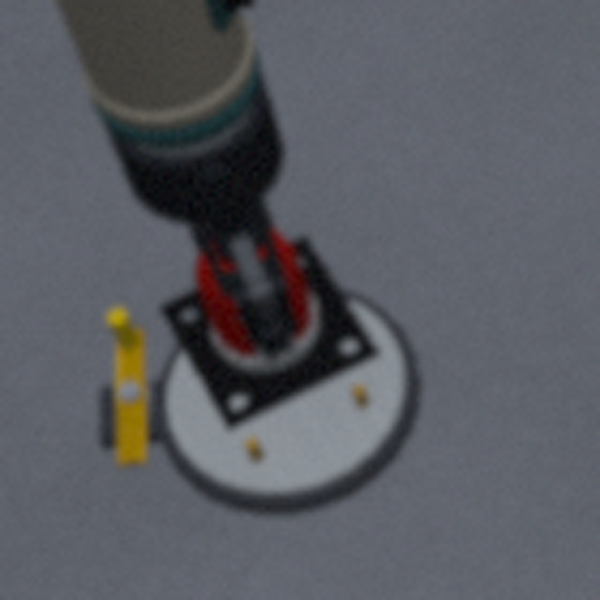

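Call:
{"api": "carry_out", "payload": {"targets": [[[0, 0, -0.15, 0, 0, 0, 0.7], [0, 0, -0.27, 0, 0, 0, 0.7], [0, 0, -0.27, 0, 0, 0, 0.7], [0, 0, -0.27, 0, 0, 0, 0.7]]]}}

```text
time_s: 7.58
tool_pos: [0.4946, -0.1762, 0.0601]
tool_rot: [[0.962, 0.273, 0.001], [0.273, -0.962, -0.0], [0.001, 0.0, -1.0]]
ft_force: [-0.6, -0.0, -4.7]
opening: 0.0524
```

```bash
python3 look.py b2
```

```text
tcp [ 0.4948 -0.1763  0.0603] yaw 0.2766 tilt [ 0.001  -0.0002] f [ 0.56 -0.64 -5.29] m [-0.016  0.03   0.043] t 7.625 0.05242956017001027
```

View pics/b2z.png

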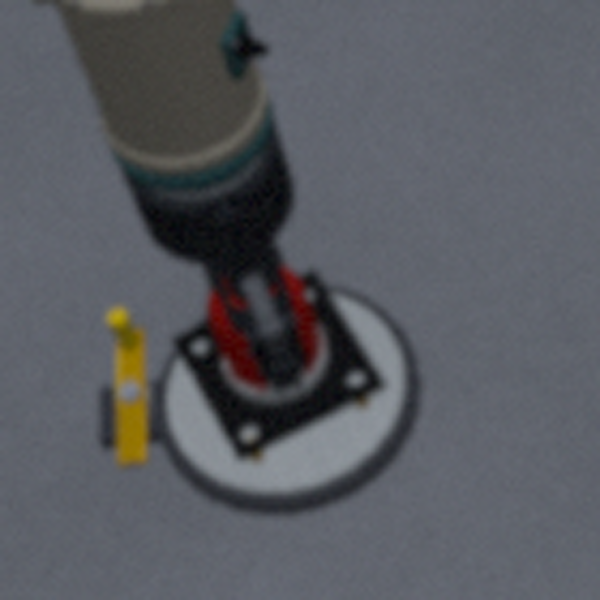

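```bash
cat > hol.py <<'E'
from fl import *
def holes(im,X0,yaw,z,n="scene",which=range(4)):
    g=im.astype(float).mean(2);out={}
    c,s=np.cos(yaw),np.sin(yaw)
    for k in which:
        q=np.array([[33,33],[-33,33],[-33,-33],[33,-33]])[k]*1e-3
        w=np.array([X0[0]+c*q[0]-s*q[1],X0[1]+s*q[0]+c*q[1],z]);u=w2px(n,[w])[0]
        for _ in range(6):
            v,uu=np.mgrid[int(u[1])-5:int(u[1])+7,int(u[0])-5:int(u[0])+7]
            G=g[v,uu];wt=np.exp(-((v-u[1])**2+(uu-u[0])**2)/2/2.0**2)
            b=np.percentile(G,25);W=np.clip(G-b-8,0,60)*(((v-u[1])**2+(uu-u[0])**2)<3.3**2)
            u=np.array([(W*uu).sum(),(W*v).sum()])/W.sum()
        out[k]=px2w(n,[u],z)[0][:2]
    return out
def sol(o):
    Q=np.array([[33,33],[-33,33],[-33,-33],[33,-33]])*1e-3;k=list(o);A=Q[k];B=np.array([o[i] for i in k])
    a,b=A-A.mean(0),B-B.mean(0);th=np.arctan2((a[:,0]*b[:,1]-a[:,1]*b[:,0]).sum(),(a*b).sum())
    R=np.array([[np.cos(th),-np.sin(th)],[np.sin(th),np.cos(th)]]);t=B.mean(0)-R@A.mean(0)
    return t,th,np.linalg.norm(B-(A@R.T+t),axis=1)
E
cat > run2.py <<'E'
from hol import *
im=cv2.imread("pics/scene0.png")
for w in([0,1,2,3],[0,3,2]):
    o=holes(im,[.5622,.2283],-.164,.003,which=w);print(w,{k:v.round(4) for k,v in o.items()},sol(o))
im=cv2.imread("pics/top0.png")
o=holes(im,[.5622,.2283],-.164,.003,"top");print("top",sol(o))
im=cv2.imread("pics/b2.png")
print(fit("scene",im,[.4945,-.1765],.043))
for w in([0,3,2],[0,3]):
    o=holes(im,[.4945,-.1765],.376,.042,which=w);print(w,{k:v.round(4) for k,v in o.items()},sol(o))
E
python3 run2.py
```

```text
[0, 1, 2, 3] {0: array([0.5988, 0.2561]), 1: array([0.5257, 0.2531]), 2: array([0.5232, 0.2017]), 3: array([0.588 , 0.1904])} (array([0.55893866, 0.22534391]), np.float64(-0.08424783867683774), array([0.00426575, 0.00848765, 0.00648273, 0.00121947]))
[0, 3, 2] {0: array([0.5988, 0.2561]), 3: array([0.588 , 0.1904]), 2: array([0.5232, 0.2017])} (array([0.56097074, 0.22873836]), np.float64(-0.1644857746864583), array([0.00028615, 0.00039821, 0.00023555]))
top (array([0.56205064, 0.22768943]), np.float64(-0.16537728956793088), array([0.00055178, 0.00033463, 0.00014658, 0.00015463]))
(array([ 0.49610722, -0.17628552,  0.34051197]), np.float64(-4831.101652193678))
[0, 3, 2] {0: array([ 0.5128, -0.1334]), 3: array([ 0.5373, -0.1941]), 2: array([ 0.4757, -0.2184])} (array([ 0.49434847, -0.17578015]), np.float64(0.3772137366723074), array([0.00041001, 0.0002563 , 0.00019922]))
[0, 3] {0: array([ 0.5128, -0.1334]), 3: array([ 0.5373, -0.1941])} (array([ 0.49446078, -0.17605967]), np.float64(0.3833237987361324), array([0.00025815, 0.00025815]))
```

Vision puts flange and studs in agreement: both at yaw of about 0.377, and within 1 mm. I'm lowering gently.

Call:
{"api": "carry_out", "payload": {"targets": [[[0, 0, -0.025, 0, 0, 0, 0.7], [0, 0, -0.05, 0, 0, 0, 0.7], [0, 0, -0.06, 0, 0, 0, 0.7], [0, 0, -0.07, 0, 0, 0, 0.7], [0, 0, -0.08, 0, 0, 0, 0.7], [0, 0, -0.08, 0, 0, 0, 0.7]]]}}

```text
time_s: 8.38
tool_pos: [0.4942, -0.1763, 0.05]
tool_rot: [[0.962, 0.273, -0.0], [0.273, -0.962, 0.0], [-0.0, -0.0, -1.0]]
ft_force: [-0.6, 0.1, -5.2]
opening: 0.0526
```

Call:
{"api": "carry_out", "payload": {"targets": [[[0, 0, -0.01, 0, 0, 0, 0.7], [0, 0, -0.02, 0, 0, 0, 0.7], [0, 0, -0.02, 0, 0, 0, 0.7]]]}}

```text
time_s: 8.75
tool_pos: [0.4942, -0.1763, 0.0476]
tool_rot: [[0.962, 0.273, -0.0], [0.273, -0.962, 0.0], [-0.0, -0.0, -1.0]]
ft_force: [-0.3, -0.4, -4.6]
opening: 0.0523
```

Call:
{"api": "carry_out", "payload": {"targets": [[[0, 0, -0.01, 0, 0, 0, 0.7], [0, 0, -0.02, 0, 0, 0, 0.7], [0, 0, -0.02, 0, 0, 0, 0.7]]]}}

```text
time_s: 9.12
tool_pos: [0.4941, -0.1763, 0.0452]
tool_rot: [[0.962, 0.273, -0.0], [0.273, -0.962, 0.0], [-0.0, -0.0, -1.0]]
ft_force: [0.3, -0.3, -4.5]
opening: 0.0526
```

Call:
{"api": "carry_out", "payload": {"targets": [[[0, 0, -0.01, 0, 0, 0, 0.7], [0, 0, -0.02, 0, 0, 0, 0.7], [0, 0, -0.03, 0, 0, 0, 0.7], [0, 0, -0.03, 0, 0, 0, 0.7]]]}}

```text
time_s: 9.62
tool_pos: [0.4942, -0.1763, 0.0416]
tool_rot: [[0.962, 0.273, -0.0], [0.273, -0.962, 0.0], [-0.0, -0.0, -1.0]]
ft_force: [-0.3, 0.1, -4.3]
opening: 0.0525
```

Call:
{"api": "carry_out", "payload": {"targets": [[[0, 0, -0.01, 0, 0, 0, 0.7], [0, 0, -0.02, 0, 0, 0, 0.7], [0, 0, -0.02, 0, 0, 0, 0.7]]]}}

```text
time_s: 10.0
tool_pos: [0.4942, -0.1763, 0.0392]
tool_rot: [[0.962, 0.273, -0.0], [0.273, -0.962, 0.0], [-0.0, -0.0, -1.0]]
ft_force: [0.2, -1.3, -4.6]
opening: 0.0524
```

Call:
{"api": "carry_out", "payload": {"targets": [[[0, 0, -0.01, 0, 0, 0, 0.7], [0, 0, -0.02, 0, 0, 0, 0.7], [0, 0, -0.02, 0, 0, 0, 0.7]]]}}

```text
time_s: 10.38
tool_pos: [0.4942, -0.1763, 0.0368]
tool_rot: [[0.962, 0.273, -0.0], [0.273, -0.962, 0.0], [-0.0, -0.0, -1.0]]
ft_force: [0.9, 1.2, -5.0]
opening: 0.0524
```

Call:
{"api": "carry_out", "payload": {"targets": [[[0, 0, -0.005, 0, 0, 0, 0.7], [0, 0, -0.01, 0, 0, 0, 0.7], [0, 0, -0.01, 0, 0, 0, 0.7]]]}}

```text
time_s: 10.75
tool_pos: [0.4942, -0.1763, 0.0357]
tool_rot: [[0.962, 0.273, -0.0], [0.273, -0.962, 0.0], [-0.0, -0.0, -1.0]]
ft_force: [-0.5, 0.4, -3.7]
opening: 0.0526
```

Call:
{"api": "carry_out", "payload": {"targets": [[[0, 0, -0.004, 0, 0, 0, 0.7], [0, 0, -0.008, 0, 0, 0, 0.7], [0, 0, -0.008, 0, 0, 0, 0.7]]]}}

```text
time_s: 11.12
tool_pos: [0.4943, -0.1764, 0.0354]
tool_rot: [[0.962, 0.273, 0.0], [0.273, -0.962, -0.0], [0.0, 0.001, -1.0]]
ft_force: [-1.9, 0.1, 5.6]
opening: 0.0523
```

Call:
{"api": "carry_out", "payload": {"targets": [[[0, 0, 0, 0, 0, 0, 0.25], [0, 0, 0, 0, 0, 0, 0.05], [0, 0, 0, 0, 0, 0, 0.05], [0, 0, 0, 0, 0, 0, 0.05]]]}}

```text
time_s: 11.62
tool_pos: [0.4943, -0.1763, 0.0347]
tool_rot: [[0.962, 0.273, 0.0], [0.273, -0.962, 0.0], [0.0, -0.0, -1.0]]
ft_force: [0.2, -0.1, 0.5]
opening: 0.081
```

Call:
{"api": "carry_out", "payload": {"targets": [[[0, 0, 0.3, 0, 0, 0, 0.05], [0, 0, 0.8, 0, 0, 0, 0.05], [0, 0, 1, 0, 0, 0, 0.05], [0, 0, 1, 0, 0, 0, 1]]]}}

```text
time_s: 12.12
tool_pos: [0.4956, -0.1768, 0.1566]
tool_rot: [[0.962, 0.273, 0.004], [0.273, -0.962, -0.001], [0.004, 0.003, -1.0]]
ft_force: [-0.2, -0.1, 0.3]
opening: 0.0649
```

```bash
python3 look.py c1
```

```text
tcp [ 0.4944 -0.1767  0.1552] yaw 0.2761 tilt [ 0.0012 -0.0007] f [-0.92 -0.64 -1.21] m [0.022 0.013 0.005] t 12.175 0.058133538636918766
```

View pics/c1z.png

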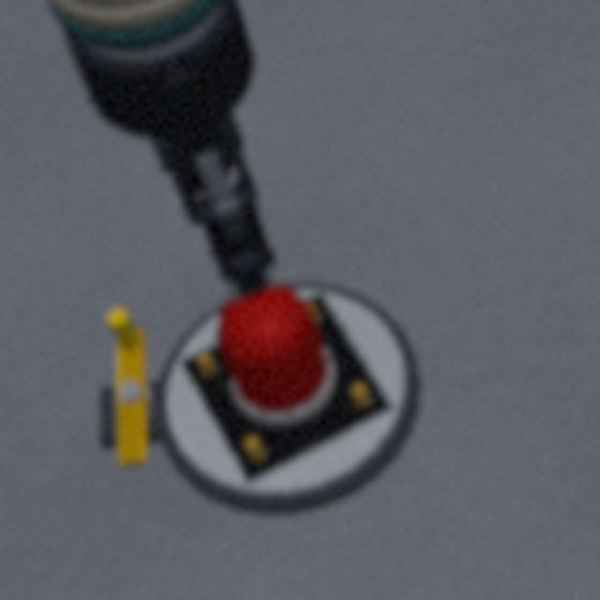

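```bash
python3 - <<'E'
from h import *
c=np.array([.4944,-.1765])
for n,pv,kn in(("top",[469.9,291.75],[474.2,308.75]),("scene",[200.3,241.25],[197.4,223.75])):
    P=px2w(n,[pv],.029)[0][:2];k=px2w(n,[kn],.056)[0][:2]
    d=P-c;th=np.arctan2(d[1],d[0])+np.pi/2
    e=k-P;print(n,P.round(4),np.linalg.norm(d),"plate yaw",th,"knob",k.round(4),np.linalg.norm(e),"q",np.arctan2(-e[1],-e[0])-th)
E
```

```text
top [ 0.4921 -0.2631] 0.0865917853905332 plate yaw -0.026053945050729554 knob [ 0.4567 -0.2609] 0.03546349129161445 q -0.03407990023012559
scene [ 0.4909 -0.2605] 0.0840227860863032 plate yaw -0.04157132848599421 knob [ 0.4576 -0.2598] 0.03327526312064944 q 0.022266819305576585
```

The flange is home, with all four studs showing through it. The TCP height also matches: 14 mm above its value when the beacon stood on the table. Next is the clip: pivot at about (0.4916, -0.2615), knob at about (0.4576, -0.2604). I'll place the shut fingers on the knob's +y side.

Call:
{"api": "carry_out", "payload": {"targets": [[[-0.15, -0.25, 0, 0, 0, -0.09, 1], [-0.307, -0.506, 0, 0, 0, -0.176, 1], [-0.307, -0.506, 0, 0, 0, -0.176, 1], [-0.307, -0.506, -0.4, 0, 0, -0.176, 1], [-0.307, -0.506, -0.6, 0, 0, -0.176, 1], [-0.307, -0.506, -0.6, 0, 0, -0.176, 1]]]}}

```text
time_s: 12.92
tool_pos: [0.4559, -0.2353, 0.0804]
tool_rot: [[1.0, 0.002, -0.005], [0.002, -1.0, 0.003], [-0.005, -0.003, -1.0]]
ft_force: [-0.3, -0.1, 0.5]
opening: -0.0002
```

```bash
python3 look.py c2; python3 -c "
from plant import *
print(read_state()['joint_pos'])"
```

```text
tcp [ 0.457  -0.2358  0.0817] yaw 0.002 tilt [-0.0023  0.0018] f [ 0.21 -0.3   0.54] m [ 0.016 -0.011 -0.011] t 12.975 0.00012766692075348511
[ 0.65020906  0.68880897 -0.34238031  2.01153136  0.44537606  0.51615681
 -0.01046379]
```

View pics/c2z.png

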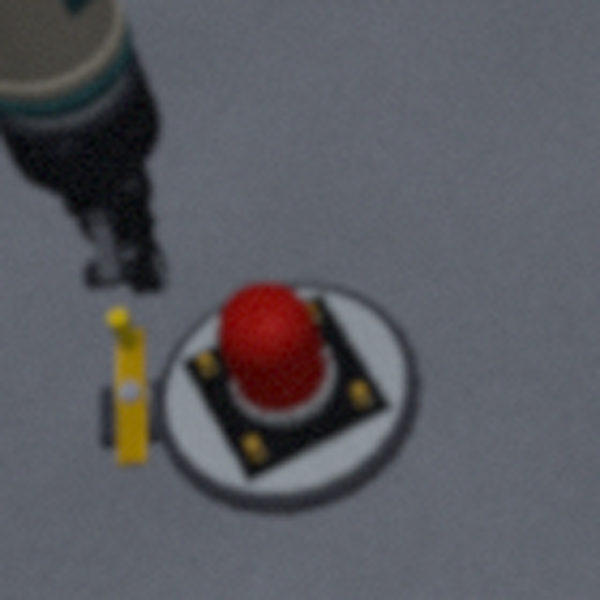

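```bash
python3 - <<'E'
from h import *
p,d=camera("scene");K,D,R,t,_=cam("scene")
cv2.imwrite("pics/c3.png",cv2.resize(p[185:245,175:235,::-1],(600,600),interpolation=cv2.INTER_CUBIC))
u0,v0=175,185
v,u=np.mgrid[185:245,175:235]
r=cv2.undistortPoints(np.c_[u.ravel(),v.ravel()].astype(float)[:,None],K,D)[:,0]
X=((np.c_[r,np.ones(len(r))]*d[185:245,175:235].ravel()[:,None]-t)@R).reshape(60,60,3)
for row in range(194,222,3): print(row,[f"{c}:"+",".join(f"{1000*a:.0f}" for a in X[row-v0,c-u0]) for c in range(184,214,3)])
s=read_state()["tool_pos"];print(s,w2px("scene",[s+[0,dy,0] for dy in(-.011,0,.011)]))
E
```

```text
194 ['184:494,-246,217', '187:496,-240,218', '190:496,-234,217', '193:494,-229,213', '196:485,-226,201', '199:475,-223,187', '202:472,-218,181', '205:326,-252,1', '208:327,-244,1', '211:326,-236,-2']
197 ['184:477,-255,187', '187:494,-243,207', '190:496,-237,207', '193:494,-231,204', '196:492,-226,199', '199:475,-225,177', '202:476,-219,176', '205:332,-253,-3', '208:337,-244,1', '211:339,-236,1']
200 ['184:339,-306,6', '187:494,-246,196', '190:494,-240,195', '193:495,-234,195', '196:494,-228,193', '199:482,-226,176', '202:474,-222,165', '205:443,-224,124', '208:346,-245,-1', '211:348,-236,1']
203 ['184:344,-308,-0', '187:345,-300,-1', '190:496,-242,188', '193:496,-236,186', '196:499,-229,189', '199:484,-228,168', '202:474,-225,153', '205:455,-224,128', '208:357,-244,2', '211:359,-236,2']
206 ['184:356,-307,2', '187:356,-300,-0', '190:472,-253,147', '193:505,-236,187', '196:500,-231,180', '199:466,-236,134', '202:474,-227,143', '205:465,-224,130', '208:366,-245,-0', '211:367,-237,-0']
209 ['184:364,-308,-1', '187:366,-300,1', '190:367,-292,0', '193:507,-238,180', '196:506,-232,177', '
[... 297 characters left out ...]
15 ['184:384,-308,0', '187:387,-300,2', '190:515,-246,172', '193:518,-239,174', '196:518,-234,172', '199:520,-227,174', '202:508,-225,156', '205:471,-230,104', '208:463,-226,91', '211:393,-239,-5']
218 ['184:394,-308,1', '187:395,-300,1', '190:398,-292,3', '193:397,-285,-1', '196:401,-276,3', '199:401,-269,1', '202:472,-239,96', '205:471,-233,93', '208:405,-246,0', '211:406,-238,0']
221 ['184:402,-308,-2', '187:404,-300,0', '190:406,-292,1', '193:411,-283,5', '196:410,-277,2', '199:408,-270,-2', '202:412,-261,2', '205:411,-254,-2', '208:417,-246,4', '211:415,-239,-0']
[ 0.45779704 -0.23619173  0.08263846] [[199.81979411 216.76607073]
 [204.49596728 216.06498691]
 [209.16779308 215.3649915 ]]
```

View pics/c3.png

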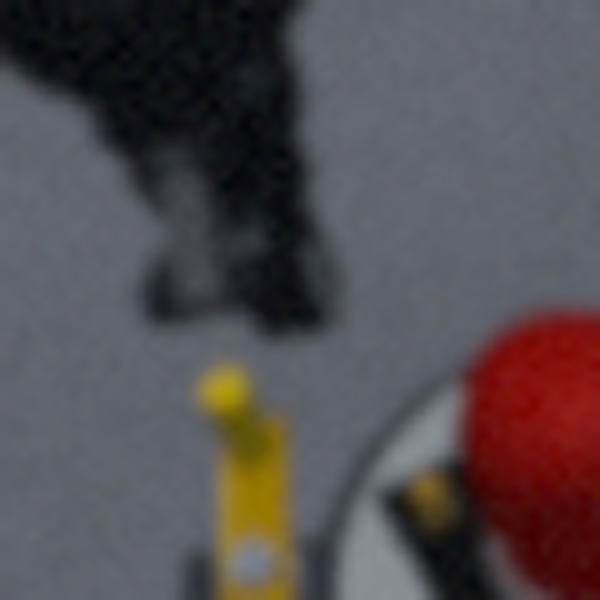

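Call:
{"api": "carry_out", "payload": {"targets": [[[0, 0, -0.2, 0, 0, 0, 1], [0, 0, -0.385, 0, 0, 0, 1], [0, 0, -0.385, 0, 0, 0, 1], [0, 0, -0.385, 0, 0, 0, 1]]]}}

```text
time_s: 13.52
tool_pos: [0.4584, -0.2372, 0.0377]
tool_rot: [[1.0, 0.0, 0.002], [0.0, -1.0, -0.001], [0.002, 0.001, -1.0]]
ft_force: [-1.0, -0.1, 0.3]
opening: 0.0005
```

```bash
python3 look.py c4; python3 - <<'E'
import cv2;im=cv2.imread("pics/c4.png");cv2.imwrite("pics/c4y.png",cv2.resize(im[195:265,175:245],(600,600),interpolation=cv2.INTER_CUBIC))
E
```

```text
tcp [ 0.4584 -0.2373  0.0378] yaw 0.0002 tilt [ 0.0021 -0.0007] f [-0.07  0.13 -0.44] m [ 0.006 -0.008  0.065] t 13.575 0.00024198293752996546
```

View pics/c4y.png

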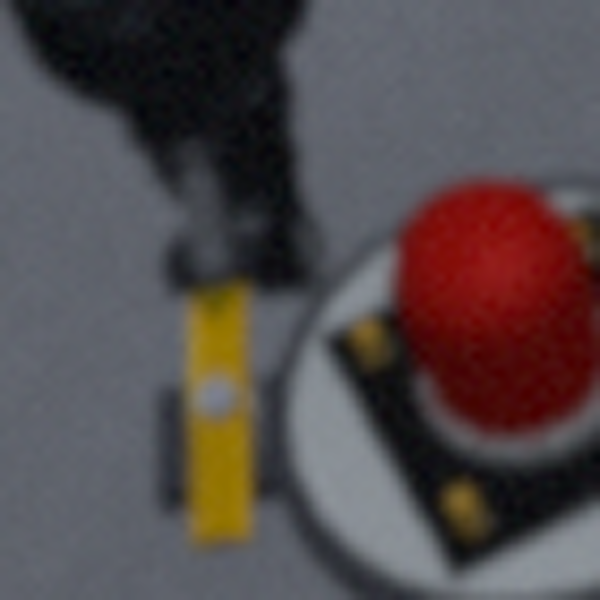

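```bash
python3 - <<'E'
import numpy as np
P=np.array([.4916,-.2615]);th=-.033;d=.017
prev=np.array([.4584,-.2373]);y=0
for seg in([0,.1,.2,.3,.4],[.5,.6,.7,.8,.9],[1.0,1.1,1.2,1.3,1.4],[1.47,1.54,1.6]):
    for q in seg:
        a=q+th;C=P-.034*np.array([np.cos(a),np.sin(a)])-d*np.array([np.sin(a),-np.cos(a)])
        print(q,C.round(4),((C-prev)/.12).round(3),round((q-y)/1.5708,3))
    prev=C;y=q;print()
E
```

```text
0 [ 0.4582 -0.2434] [-0.002 -0.051] 0.0
0.1 [ 0.4565 -0.2468] [-0.016 -0.079] 0.064
0.2 [ 0.4552 -0.2504] [-0.026 -0.109] 0.127
0.3 [ 0.4543 -0.2541] [-0.034 -0.14 ] 0.191
0.4 [ 0.4538 -0.2578] [-0.039 -0.171] 0.255

0.5 [ 0.4536 -0.2616] [-0.001 -0.032] 0.064
0.6 [ 0.4538 -0.2654] [ 0.    -0.063] 0.127
0.7 [ 0.4544 -0.2692] [ 0.005 -0.095] 0.191
0.8 [ 0.4553 -0.2729] [ 0.013 -0.125] 0.255
0.9 [ 0.4566 -0.2764] [ 0.024 -0.155] 0.318

1.0 [ 0.4583 -0.2798] [ 0.014 -0.028] 0.064
1.1 [ 0.4603 -0.2831] [ 0.031 -0.055] 0.127
1.2 [ 0.4626 -0.2861] [ 0.05  -0.081] 0.191
1.3 [ 0.4652 -0.2889] [ 0.071 -0.104] 0.255
1.4 [ 0.4681 -0.2914] [ 0.095 -0.124] 0.318

1.47 [ 0.4702 -0.2929] [ 0.018 -0.013] 0.045
1.54 [ 0.4725 -0.2943] [ 0.037 -0.025] 0.089
1.6 [ 0.4745 -0.2954] [ 0.053 -0.034] 0.127
```

Call:
{"api": "carry_out", "payload": {"targets": [[[-0.002, -0.03, 0, 0, 0, 0, 1], [-0.002, -0.051, 0, 0, 0, 0, 1], [-0.016, -0.079, 0, 0, 0, 0.064, 1], [-0.026, -0.109, 0, 0, 0, 0.127, 1], [-0.034, -0.14, 0, 0, 0, 0.191, 1], [-0.039, -0.171, 0, 0, 0, 0.255, 1]]]}}

```text
time_s: 14.32
tool_pos: [0.4529, -0.2571, 0.0369]
tool_rot: [[0.919, 0.393, 0.0], [0.393, -0.919, 0.001], [0.001, -0.0, -1.0]]
ft_force: [0.8, 2.4, 1.7]
opening: -0.0001
```

Call:
{"api": "carry_out", "payload": {"targets": [[[-0.001, -0.032, 0, 0, 0, 0.064, 1], [0, -0.063, 0, 0, 0, 0.127, 1], [0.005, -0.095, 0, 0, 0, 0.191, 1], [0.013, -0.125, 0, 0, 0, 0.255, 1], [0.024, -0.155, 0, 0, 0, 0.318, 1]]]}}

```text
time_s: 14.95
tool_pos: [0.4553, -0.2757, 0.0367]
tool_rot: [[0.619, 0.785, -0.001], [0.785, -0.619, 0.001], [0.0, -0.001, -1.0]]
ft_force: [0.3, 2.3, -0.1]
opening: 0.0001
```

```bash
python3 look.py c5; python3 - <<'E'
import cv2;im=cv2.imread("pics/c5.png");cv2.imwrite("pics/c5y.png",cv2.resize(im[195:265,175:245],(600,600),interpolation=cv2.INTER_CUBIC))
E
```

```text
tcp [ 0.4554 -0.2765  0.0366] yaw 0.9054 tilt [-0.0001  0.0005] f [0.15 1.46 0.27] m [0.316 0.122 0.035] t 15.0 -1.678793223613567e-05
```

View pics/c5y.png

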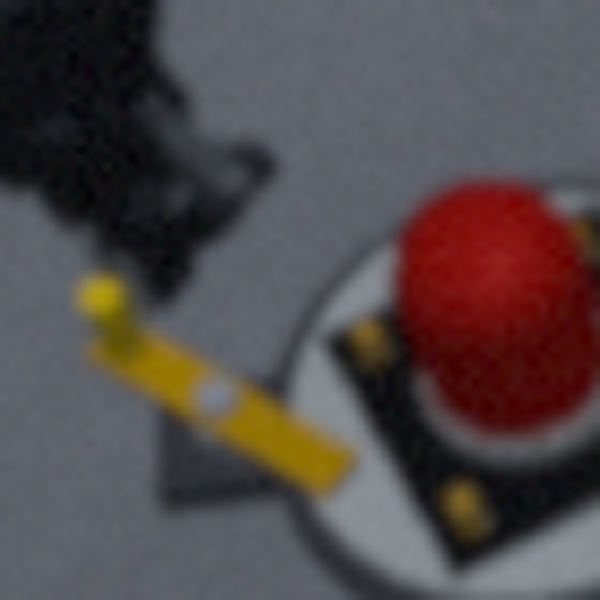

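The clip is turning as intended, at about 0.9 rad with only 2 N of contact force. I'll keep going.

Call:
{"api": "carry_out", "payload": {"targets": [[[0.014, -0.028, 0, 0, 0, 0.064, 1], [0.031, -0.055, 0, 0, 0, 0.127, 1], [0.05, -0.081, 0, 0, 0, 0.191, 1], [0.071, -0.104, 0, 0, 0, 0.255, 1], [0.095, -0.124, 0, 0, 0, 0.318, 1]]]}}

```text
time_s: 15.62
tool_pos: [0.466, -0.2911, 0.0365]
tool_rot: [[0.169, 0.986, -0.002], [0.986, -0.169, 0.0], [-0.0, -0.002, -1.0]]
ft_force: [-1.9, 1.2, 1.5]
opening: 0.0003
```

Call:
{"api": "carry_out", "payload": {"targets": [[[0.018, -0.013, 0, 0, 0, 0.045, 1], [0.037, -0.025, 0, 0, 0, 0.089, 1], [0.053, -0.034, 0, 0, 0, 0.1, 1], [0.053, -0.034, 0, 0, 0, 0.1, 1]]]}}

```text
time_s: 16.12
tool_pos: [0.4728, -0.2952, 0.0364]
tool_rot: [[0.016, 1.0, -0.001], [1.0, -0.016, 0.0], [0.0, -0.001, -1.0]]
ft_force: [-1.7, 1.1, -0.4]
opening: -0.0
```

```bash
python3 look.py c6; python3 - <<'E'
import cv2;im=cv2.imread("pics/c6.png");cv2.imwrite("pics/c6y.png",cv2.resize(im[195:265,175:245],(600,600),interpolation=cv2.INTER_CUBIC))
E
```

```text
tcp [ 0.4728 -0.2952  0.0364] yaw 1.5552 tilt [-0.0011 -0.0001] f [-2.08  0.34 -0.11] m [0.229 0.413 0.016] t 16.175 1.4382898347503217e-06
```

View pics/c6y.png

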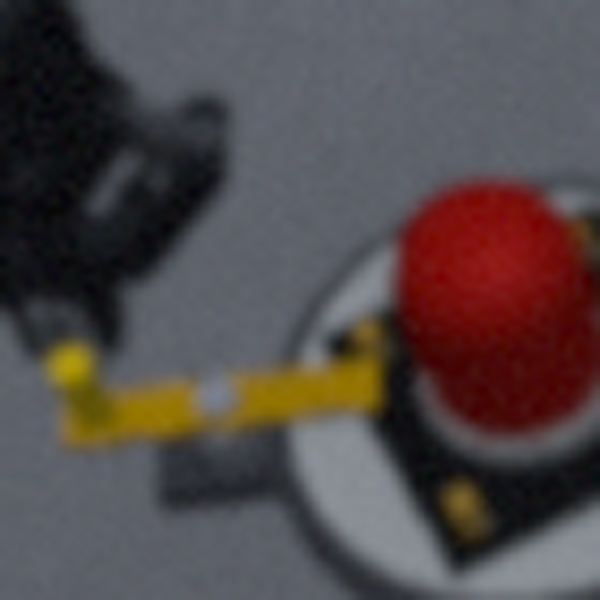

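Call:
{"api": "carry_out", "payload": {"targets": [[[0.008, 0, 0, 0, 0, 0, 1], [0.016, 0, 0, 0, 0, 0, 1], [0.016, 0, 0, 0, 0, 0, 1]]]}}

```text
time_s: 16.55
tool_pos: [0.473, -0.2953, 0.0363]
tool_rot: [[0.015, 1.0, -0.005], [1.0, -0.015, -0.001], [-0.001, -0.005, -1.0]]
ft_force: [-6.9, 1.1, 3.8]
opening: 0.0001
```

Call:
{"api": "carry_out", "payload": {"targets": [[[0.008, 0, 0, 0, 0, 0, 1], [0.016, 0, 0, 0, 0, 0, 1], [0.016, 0, 0, 0, 0, 0, 1]]]}}

```text
time_s: 16.92
tool_pos: [0.4731, -0.2953, 0.0362]
tool_rot: [[0.015, 1.0, -0.008], [1.0, -0.015, -0.001], [-0.001, -0.008, -1.0]]
ft_force: [-9.6, 1.8, 8.8]
opening: 0.0003
```

The finger stopped at the clip's stop: force rose to 10 N with no further travel, and the knob is at x of about 0.490, where it should be. Backing off now.

Call:
{"api": "carry_out", "payload": {"targets": [[[-0.1, 0, 0, 0, 0, 0, 1], [-0.3, 0, 0, 0, 0, 0, 1], [-0.3, 0, 0.4, 0, 0, 0, 1], [-0.3, -0.3, 0.9, 0, 0, 0, 1], [-0.3, -0.8, 1, 0, 0, 0, 1], [-0.3, -1, 1, 0, 0, 0, 1]]]}}

```text
time_s: 17.68
tool_pos: [0.4419, -0.4204, 0.1588]
tool_rot: [[0.019, 1.0, 0.005], [1.0, -0.019, -0.005], [-0.005, 0.005, -1.0]]
ft_force: [0.4, -0.0, -0.6]
opening: -0.0001
```

Call:
{"api": "carry_out", "payload": {"targets": [[[0, -0.5, 0.3, 0, 0, 0, 1], [0, -1, 0.5, 0, 0, 0, 1], [0, -1, 0.5, 0, 0, 0, 1]]]}}

```text
time_s: 18.05
tool_pos: [0.4405, -0.5414, 0.2181]
tool_rot: [[0.022, 1.0, 0.004], [1.0, -0.022, -0.006], [-0.006, 0.004, -1.0]]
ft_force: [0.0, 1.2, -0.3]
opening: 0.0001
```

```bash
python3 look.py d1; python3 - <<'E'
from fl import *
p,d=camera("top");top=np.ascontiguousarray(p[:,:,::-1]);cv2.imwrite("pics/d1top.png",top)
im=cv2.imread("pics/d1.png")
a=cv2.resize(im[195:275,175:275],(400,320),interpolation=cv2.INTER_CUBIC);b=cv2.resize(top[245:337,375:490],(400,320),interpolation=cv2.INTER_CUBIC)
cv2.imwrite("pics/d2.png",np.hstack([a,b]))
print(fit("top",top,[.494,-.177],.020))
E
```

```text
tcp [ 0.4409 -0.5395  0.2175] yaw 1.5508 tilt [ 0.003  -0.0039] f [-0.09 -0.84  0.21] m [-0.028  0.033  0.059] t 18.1 0.00035311887212804787
(array([ 0.49600772, -0.17632453,  0.31444807]), np.float64(-5702.724314253482))
```

View pics/d2.png

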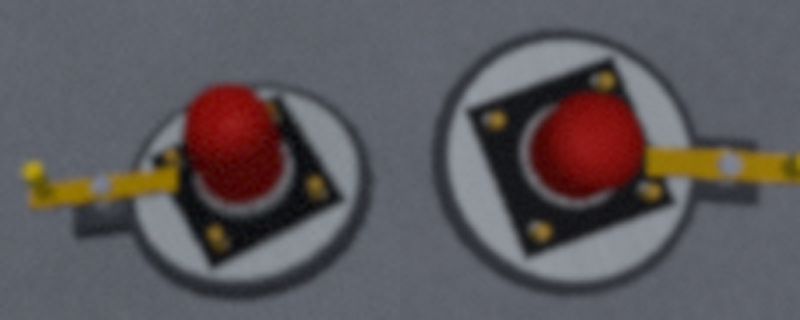

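View pics/d1.png

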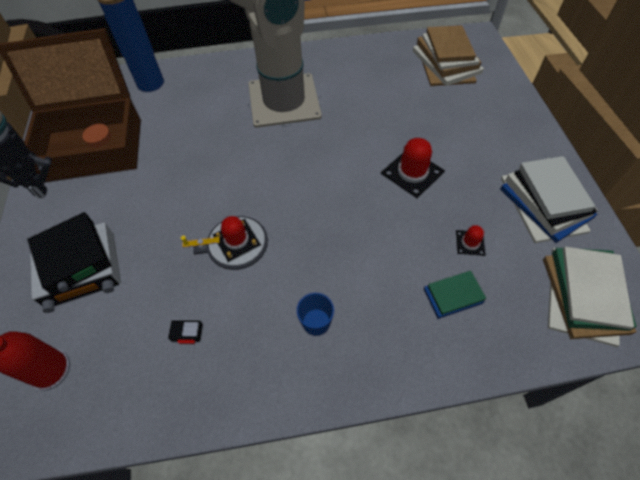

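```bash
python3 -c "
from plant import *
print(hand_in())"
```

```text
the job is handed in; nothing more can be done
None
```

The red beacon is back on its mounting plate and the yellow clip is closed over its flange. I handed the job in at about 18 s of the 72 s allowed.

**Beacon:** I gripped the middle-sized beacon by its lens, lifted it and turned it about 31° to match the studs. I lowered it in small steps. It met no resistance on the way down until it touched bottom at about 10 N, with the tool 14 mm higher than when it gripped the beacon on the table. The pictures show all four studs through the holes.

**Clip:** Only after that did I push the knob round with shut fingers. Pushing took about 2 N until the stop. There the force rose to about 10 N with no further movement, and the tongue lies over the flange.

**Last checks:**
- **Clip angle:** by eye from the top picture it is about 1.55 rad, which is 1.57 within my reading error.
- **Outline fit that disagreed:** a final fit of the flange outline gave a turn of 0.31 rad instead of 0.376. The lens and clip hide part of the edges, so I trusted the visible studs over it.
- **Other objects:** the tin, microphone and books look untouched in the last picture.
- **Arm:** it is well clear of everything.

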